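# Field check of a washer rotor magnet while the rotor coasts

## Task

Check the red-marked magnet of the washing-machine rotor: spin the rotor by its blue knob with the gripper, briskly but without striking it or flinging it round wildly, and let it coast. While it is still coasting by itself, fetch the green probe from its cork pad and keep the probe upright with its foot about 2 cm above the red mark, travelling round with the mark for 5 seconds without a break and without touching the rotor; then stand the probe back upright on the cork pad, let go of it, and leave the rotor to run down. Never touch the rotor or its stand with the probe, and leave the other things on the bench alone.

Things in the scene. Friction and masses are not known exactly. Their poses are not given: they have to be found in the camera images.
- stand: Grey bearing stand, fixed: foot 170 x 170 x 18 mm with a short post; origin at the centre of its underside, on the work surface. It carries the rotor: a white disc 270 mm in diameter, 32 mm thick, its flat top 82 mm above the work surface, turning about the vertical axis through the stand's origin. A steel hub cap, 60 mm in diameter, with a brass nut stands up to 9 mm above the top.
- rotor (a joint): Rotor angle in rad, counterclockwise from above, no stops, counts on over full turns; at 0 the knob lies along the stand's +x axis, the red mark along -x. Nominal mass 1.6 kg, inertia 0.015 kg m2 (up to 30 % off). Left alone it slows with a time constant of about 25 s plus 0.03 rad/s per s. A push to 1.5 to 2.5 rad/s is right; 4 is too wild. The check counts only above 0.4 rad/s.
- hub (a point): Centre of the rotor's top face, on the axis of turning, 82 mm above the work surface.
- mark (a point): Centre of the red disc, 50 mm in diameter, flat (under 3 mm thick), on the rotor's top face, 105 mm from the axis, across from the knob; z axis up. The probe reads it when the probe's origin is over the red disc (within 25 mm sideways) and 5 to 40 mm above this point, with nothing touching the rotor.
- knob_top (a point): Centre of the top of the blue upright knob on the rotor's top face, 85 mm from the axis: a cylinder 30 mm in diameter and 45 mm high (from 82 to 127 mm above the work surface); it can be pushed from the side with the fingertips.
- probe: Green pick-up probe, loose, 140 g, standing upright: black round foot 42 mm in diameter and 18 mm high, then a green stem 32 mm in diameter up to 120 mm, with a small yellow lamp on top. Origin at the centre of the foot's underside (the measuring end), z axis up along the stem. Grip it by the stem, about 80 mm above the foot's underside.
- pad: Round cork pad, fixed, 120 mm in diameter, 6 mm thick; origin at the centre of its underside. The probe stands on it at the start, near the middle, and goes back on it, wholly on the cork.
- detergent: Yellow detergent bottle with blue cap, 72 mm in diameter, 200 mm high, origin at the centre of its underside; leave alone.
- jar: Glass jar with white lid, 70 mm in diameter, 80 mm high, origin at the centre of its underside; leave alone.
- mug: Blue mug, 80 mm in diameter, 90 mm high, handle at its +y, origin at the centre of its underside; leave alone.
- bearing: Steel ball bearing lying flat, 62 mm outside, 25 mm bore, 16 mm high, origin at the centre of its underside; leave alone.
- screwdriver: Screwdriver lying on the bench along its x axis, handle to -x, origin under its middle; leave alone.
Mind the look-alikes: they are no part of the job. What is meant by the probe is not purple, and is the larger of those in its own colour.

How it is judged:
On the way, in this order (a step that is already met when the one before it is completed fails the run):
1. the rotor coasts at more than 0.6 rad/s, the robot not touching it ((velocity of joint rotor above 0.6 rad/s or velocity of joint rotor below -0.6 rad/s) and contact force between the arm and stand below 0.3 N), for 0.5 s.
2. for 5 s the upright probe stays over the red mark (within 25 mm sideways, 5 to 40 mm above), the rotor turning freely at more than 0.4 rad/s ((velocity of joint rotor above 0.4 rad/s or velocity of joint rotor below -0.4 rad/s) and contact force between the arm and stand below 0.3 N and horizontal distance between probe and mark below 0.025 m and z of probe in the frame of mark between 0.005 and 0.04 m and angle between probe's own z axis and vertical below 0.2 rad), for 5 s.
At the end, for the whole second after the job is handed in: The probe stands upright (within 0.08 rad) and still on the cork pad, its centre within 40 mm of the pad's, released; the rotor is left to itself (horizontal distance between probe and pad below 0.04 m and z of probe in the frame of pad between 0.003 and 0.01 m and angle between probe's own z axis and vertical below 0.08 rad and linear speed of probe below 0.02 m/s and contact force between probe and pad above 0.3 N and contact force between the arm and stand below 0.3 N); the robot touches nothing.
It fails at once if the probe touches the rotor or its stand (contact force between probe and stand above 0.5 N).
It fails at once if the rotor is flung round faster than 4 rad/s (velocity of joint rotor above 4 rad/s or velocity of joint rotor below -4 rad/s).
It fails at once if the rotor or its stand is struck or pressed with more than 25 N (contact force between the arm and stand above 25 N).
It fails at once if the probe is tipped by more than 0.6 rad (angle between probe's own z axis and vertical above 0.6 rad).
It fails at once if another thing on the bench is moved by more than 30 mm (distance of any of detergent, jar, mug, bearing, screwdriver from where it was at the start of the episode above 0.03 m).
It also fails if it takes over 67 s, if anything falls off the work surface, if the arm or the gripper's body presses on something with over 40 N, if the wrist force passes 120 N, or if a joint passes its speed limit or range.

## Robot

A 6-joint arm with a two-finger parallel gripper is mounted at the origin on the work surface. World frame = base frame: x ahead of the robot, y to its left, z up, the work surface at z = 0. Lengths are in m, angles in rad, forces in N, time in s.
With the tool pointing down it reaches from about 0.375 to 0.975 m from the base axis. Payload 3.8 kg.
Tool frame: the origin (TCP) lies midway between the tips of the shut fingers; the grasp point (between the pads) lies 19 mm behind it; z points along the fingers, y is the direction in which the jaws open and shut (so a half turn about z gives the same grasp; the last joint's range is limited). The gripper opens to 85 mm and grips with 20 to 120 N. Pads are 22 mm wide; open, the fingers measure 114 mm over their backs; the gripper's body (76 mm by 85 mm) begins 54 mm behind the grasp point. The pads swing forward as they close: fully open they stand 13 mm farther back than shut.
Start: joints at [1.242, 0.264, 1.604, -0, 1.274, -0.037], TCP at [0.194, 0.646, 0.231] pointing down, gripper open.
Joint ranges: [-2.63, 2.63], [-0.94, 2.18], [0.31, 2.57], [-1.31, 4.45], [0, 2.66], [-2.55, 2.55]. Speed limits (rad/s): [2.57, 2.57, 3.14, 3.14, 3.14, 3.14].

## Interface

Orientations are given as a rotation vector (axis times angle).
In Python, from workcell import bot gives the robot as it stands.
- The arm moves only by the shell command python3 -m inch 'ROWS' [FORCE]. ROWS is JSON, a list of rows, each an object of numbers: "dx", "dy", "dz": the shift along the tool's x, y, z in m; "ax", "ay", "az": the turn, a rotation vector about the tool's x, y, z in degrees; "fingers": the opening, from -1 (shut) to 1 (fully open). A call has 1 to 20 rows; each row is the pose to reach, as a shift and turn from the pose measured when the call began, along the tool's axes at that moment; what a row does not reach only later rows make up. A row lasts 1/8 s, in which the tool goes at most 62.5 mm and 10.7 degrees, less where a joint would pass 70% of its speed; a pose out of reach is approached as far as the arm can. A call with a gripper value outside its range is refused whole. The fingers move at their own pace and stop on an object; FORCE is the grip in N (left out, the last holds). Time passes only in rows, so rows that repeat a pose let the fingers close. It gives the time, the measured TCP pose, the force and the opening at its end, in the units of the state.
- bot.read_state(): the state, without advancing time (a new reading comes with each control period).
- bot.read_camera(name): name is "scene" or "top" or "wrist"; returns (picture, depth): 420x560x3 uint8, blue, green, red; 420x560 float32, m along the optical axis (not along the pixel's ray), 0 where there is no reading.
- bot.get_calibration(name): a dict with "intrinsics" (3x3 intrinsics, pixels), "distortion" ([k1, k2, p1, p2, k3] as OpenCV has them; the pictures are not rectified), "view" (4x4, takes a point from world to camera coordinates). Camera axes: x right, y down, z forward; pixel columns grow to the right and rows downward; lengths in m; the calibration is good to about 2 mm. A picture is of the moment at which its call begins: read the wrist's pose just before it. get_calibration takes no time and is no camera call; for the wrist camera it gives the pose at the moment of the call.
- bot.finish_job(): hands the job in, once; it reports no verdict.
Trained networks look in the newest picture that a camera, given by its name, has taken for a name from the list of things; names that differ only in an ending like _2 or _b are one class to them, and where a whole thing is asked for, a point or a joint stands for the part that bears it (a point fixed in the world has none). Each returns a list of dicts, best first, with "p" (0 to 1); they miss things now and then, are a little off and sometimes report something else, mostly with a low value. They report only what shows in the picture. A call takes as long as a camera call. They do not tell look-alikes from the thing itself.
- bot.masks_of(camera, thing): "region" (420x560 bool, what is visible of it) and "box" ([left, top, right, bottom] in pixels, round what is visible of it).
The state is a dict: "time": time; "q": joint angles; "joint_vel": joint speeds; "joint_torque": joint torques, N m; "tool_pos": TCP position; "tcp_rot": TCP orientation; "wrist_force": force on the tool from outside, world axes, zero at the start; "torque": the same for the moment, N m; "width": opening from 0.0 (shut) to 1.0 (fully open).
Only numpy, scipy, OpenCV 4.12 (cv2) and the standard library are available. Lean on these libraries where they do the work, as an engineer would, in place of code of your own. Each camera call takes 0.05 s, during which the arm holds its last target. There are 200 camera calls.

## Working session

There is one attempt and no reset: what is moved stays moved. The work goes in short steps, Python scripts to look and compute and a shell command to move; the robot and the scene stay as the last step left them, time stands still between calls to the robot, and variables do not carry over. Pictures are saved under pics/ and viewed, about 8 in all and at most 12, crops included, and the job is handed in when it is done.

```bash
ls; mkdir -p pics; cat > h.py <<'E'
import numpy as np,cv2
from workcell import bot
from scipy.spatial.transform import Rotation as R
def world(cam,uv,depth=None,z=None):
    c=bot.get_calibration(cam);K=np.array(c["intrinsics"]);V=np.array(c["view"])
    n=cv2.undistortPoints(np.array(uv,float).reshape(-1,1,2),K,np.array(c["distortion"]))[:,0]
    r=np.c_[n,np.ones(len(n))]; Ri=V[:3,:3].T; o=-Ri@V[:3,3]; d=r@Ri.T
    s=(z-o[2])/d[:,2] if depth is None else np.asarray(depth)
    return o+d*s[:,None]
E
python3 - <<'E'
from h import *
s=bot.read_state();print({k:np.round(v,3).tolist() for k,v in s.items()})
a=bot.read_camera("top");b=bot.read_camera("scene")
cv2.imwrite("pics/1.png",a[0]);cv2.imwrite("pics/2.png",b[0])
np.save("top_d.npy",a[1])
for t in ["probe","pad","stand","detergent","jar","mug","bearing","screwdriver","mark","knob_top"]:
    for m in bot.masks_of("top",t):
        if m["p"]<.2: continue
        vs,us=np.nonzero(m["region"]);d=a[1][vs,us];k=d>0
        if k.sum()<5: continue
        P=world("top",np.c_[us,vs][k],d[k]);zt=np.percentile(P[:,2],95)
        T=P[P[:,2]>zt-.01]
        print(t,round(m["p"],2),m["box"],"all",P.mean(0).round(3),"ztop",zt.round(3),"top",((T.min(0)+T.max(0))/2).round(3))
E
```

```text
pics
{'time': 0.0, 'q': [1.242, 0.265, 1.605, 0.0, 1.274, -0.037], 'joint_vel': [0.0, -0.001, 0.001, 0.0, 0.001, -0.001], 'joint_torque': [-0.001, -51.512, -36.731, 0.0, 0.013, 0.0], 'tool_pos': [0.194, 0.646, 0.23], 'tcp_rot': [-0.457, -3.108, 0.004], 'wrist_force': [0.421, -0.045, 0.558], 'torque': [0.017, 0.003, 0.046], 'width': 1.003}
probe 0.78 [157.9, 245.4, 184.6, 258.9] all [0.459 0.291 0.082] ztop 0.13 top [0.463 0.297 0.127]
probe 0.63 [117.5, 250.2, 146.8, 270.6] all [0.447 0.414 0.074] ztop 0.124 top [0.449 0.421 0.122]
probe 0.36 [250.1, 176.0, 340.4, 259.5] all [ 0.551 -0.078  0.083] ztop 0.088 top [ 0.555 -0.078  0.105]
pad 0.84 [155.9, 236.1, 198.6, 271.4] all [0.468 0.297 0.006] ztop 0.01 top [0.471 0.3   0.014]
stand 0.8 [249.2, 173.5, 340.4, 259.5] all [ 0.551 -0.077  0.082] ztop 0.088 top [ 0.555 -0.078  0.105]
stand 0.36 [253.9, 173.1, 337.2, 259.0] all [ 0.551 -0.077  0.083] ztop 0.088 top [ 0.556 -0.078  0.105]
detergent 0.9 [184.3, 152.3, 214.6, 192.2] all [0.699 0.209 0.124] ztop 0.201 top [0.712 0.218 0.198]
jar 0.6 [241.1, 138.1, 265.8, 163.9] all [0.78  0.
[... 188 characters left out ...]
ll [0.46  0.29  0.083] ztop 0.13 top [0.463 0.297 0.127]
bearing 0.84 [365.6, 206.3, 386.0, 223.4] all [ 0.559 -0.341  0.014] ztop 0.019 top [ 0.561 -0.341  0.017]
screwdriver 0.61 [403.3, 274.4, 434.6, 306.3] all [ 0.309 -0.444  0.021] ztop 0.028 top [ 0.309 -0.446  0.025]
screwdriver 0.41 [424.8, 186.5, 459.0, 227.0] all [ 0.558 -0.543  0.043] ztop 0.089 top [ 0.56  -0.539  0.087]
mark 0.83 [253.0, 177.2, 340.8, 260.2] all [ 0.551 -0.078  0.083] ztop 0.088 top [ 0.555 -0.078  0.105]
mark 0.59 [365.1, 208.0, 387.9, 225.1] all [ 0.559 -0.341  0.015] ztop 0.02 top [ 0.559 -0.341  0.017]
knob_top 0.57 [251.7, 172.5, 338.1, 260.6] all [ 0.551 -0.078  0.083] ztop 0.088 top [ 0.555 -0.078  0.105]
```

View pics/1.png

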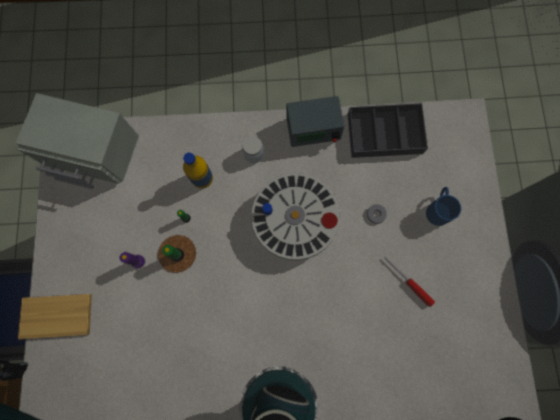

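View pics/2.png

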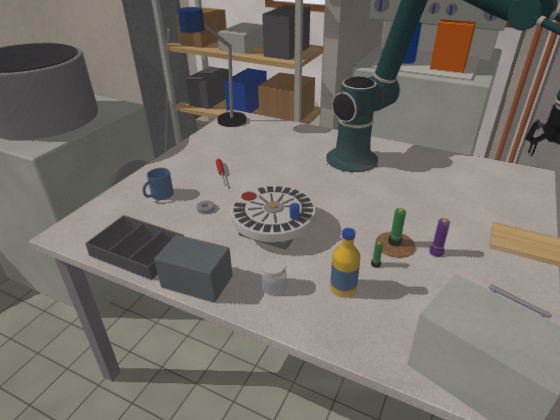

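Probe candidates in the top view are the large green one on the cork (172,253), the small green one (183,215) and the purple one (132,260). I choose the large green one on the cork. Next I measure precisely by colour and check with one crop.

```bash
cat >> h.py <<'E'
def blob(img,lo,hi,box,minpx=6):
    hsv=cv2.cvtColor(img,cv2.COLOR_BGR2HSV);m=cv2.inRange(hsv,lo,hi)
    if lo[0]==0: m|=cv2.inRange(hsv,(172,)+tuple(lo[1:]),(179,)+tuple(hi[1:]))
    k=np.zeros_like(m);l,t,r,b=box;k[t:b,l:r]=255;m&=k
    n,lab,st,ce=cv2.connectedComponentsWithStats(m)
    if n<2: return None
    i=1+np.argmax(st[1:,4]);return (ce[i],st[i,4]) if st[i,4]>=minpx else None
RB=(246,168,346,264)
def red(img): return blob(img,(0,120,60),(8,255,255),RB)
def blue(img): return blob(img,(105,120,40),(130,255,255),RB)
E
python3 - <<'E'
from h import *
img,d=bot.read_camera("top")
r=red(img);b=blue(img);print(r,b)
R_=world("top",[r[0]],z=.084)[0];B=world("top",[b[0]],z=.122)[0];print("mark",R_.round(4),"knob",B.round(4))
u=(R_-B)[:2];print("dist",np.hypot(*u)); u/=np.hypot(*u)
print("hub est",(R_[:2]-.105*u),(B[:2]+.085*u), "mark ang",np.degrees(np.arctan2(u[1],u[0])))
v,uu=np.mgrid[168:264,246:346];D=d[168:264,246:346].ravel();P=world("top",np.c_[uu.ravel(),v.ravel()],D)
k=(abs(P[:,2]-.083)<.006);(c,rad)=cv2.minEnclosingCircle(P[k,:2].astype(np.float32));print("circ",c,rad,k.sum())
# green probe / pad
for nm,box in (("probe",(155,235,200,275)),("small",(170,200,195,226))):
  l,t,rr,bb=box;v,uu=np.mgrid[t:bb,l:rr];P=world("top",np.c_[uu.ravel(),v.ravel()],d[t:bb,l:rr].ravel())
  z=P[:,2];k=z>z.max()-.012;k2=(z>.025)&(z<z.max()-.015);k3=(z>.003)&(z<.012)
  print(nm,z.max().round(3),"top",P[k].mean(0).round(4),k.sum(),"stem",P[k2].mean(0).round(4)); 
  if nm=="probe": print("pad",cv2.minEnclosingCircle(P[k3&(np.hypot(*(P[:,:2]-[.468,.297]).T)<.068),:2].astype(np.float32)))
cr=img[130:280,100:350];cv2.imwrite("pics/3.png",cv2.resize(cr,None,fx=3.2,fy=3.2,interpolation=cv2.INTER_CUBIC))
E
```

```text
(array([329.        , 220.11049724]), np.int32(181)) (array([266.64044944, 208.1011236 ]), np.int32(89))
mark [ 0.5321 -0.1808  0.084 ] knob [0.5707 0.0049 0.122 ]
dist 0.1897087365375048
hub est [ 0.55348441 -0.07803144] [ 0.55342506 -0.07831659] mark ang -101.75675873757073
circ (0.5546537637710571, -0.0776776522397995) 0.13507644832134247 5541
probe 1.371 top [ 0.2727 -0.0459  1.3706] 7 stem [0.4599 0.2911 0.0932]
pad ((0.4676941931247711, 0.2974436283111572), 0.06782735139131546)
small 1.371 top [ 0.2727 -0.0459  1.3706] 3 stem [0.5783 0.2686 0.0673]
```

View pics/3.png

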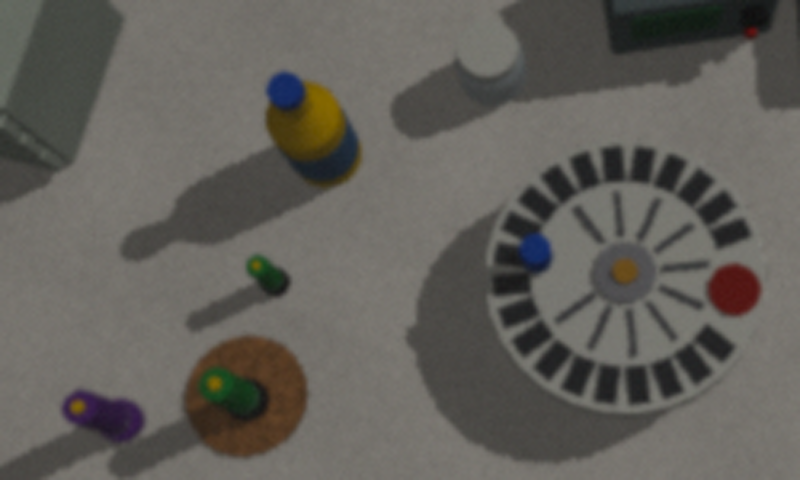

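The crop shows the large green probe on the cork at (253,400), with the small green and purple ones separate. The knob is at (535,253) and the mark at (735,290). I'll move with shut fingers to beside the knob on its +x side.

```bash
python3 -m inch '[{"dx":-0.595,"dy":-0.501,"fingers":-1},{"dx":-0.595,"dy":-0.501,"fingers":-1},{"dx":-0.595,"dy":-0.501,"fingers":-1},{"dx":-0.595,"dy":-0.501,"fingers":-1},{"dx":-0.595,"dy":-0.501,"fingers":-1},{"dx":-0.595,"dy":-0.501,"fingers":-1},{"dx":-0.595,"dy":-0.501,"fingers":-1},{"dx":-0.595,"dy":-0.501,"fingers":-1},{"dx":-0.595,"dy":-0.501,"fingers":-1},{"dx":-0.595,"dy":-0.501,"fingers":-1},{"dx":-0.595,"dy":-0.501,"fingers":-1},{"dx":-0.595,"dy":-0.501,"fingers":-1},{"dx":-0.595,"dy":-0.501,"fingers":-1},{"dx":-0.595,"dy":-0.501,"dz":0.05,"fingers":-1},{"dx":-0.595,"dy":-0.501,"dz":0.05,"fingers":-1}]'
cat >> h.py <<'E'
HUB=np.array([.554,-.078])
def pose():
    s=bot.read_state();return s["time"],np.array(s["tool_pos"]),R.from_rotvec(s["tcp_rot"]).as_matrix(),s
def totool(targets):
    t,p,M,s=pose();return (np.asarray(targets)-p)@M
E
python3 - <<'E'
from h import *
t,p,M,s=pose();print(t,p,M.round(3),s["width"],s["wrist_force"])
E
```

```text
0.65 [0.19421806 0.64647907 0.23135835] [[-0.958  0.288  0.   ]
 [ 0.288  0.958  0.   ]
 [-0.     0.    -1.   ]] 0.9984077796125688 [ 0.30002725 -1.19820487  0.33856748]invalid input at $[0]: expected keys dx, dy, dz, ax, ay, az, fingers
```

```bash
python3 -m inch '[{"dx":-0.595,"dy":-0.501,"dz":0,"ax":0,"ay":0,"az":0,"fingers":-1},{"dx":-0.595,"dy":-0.501,"dz":0,"ax":0,"ay":0,"az":0,"fingers":-1},{"dx":-0.595,"dy":-0.501,"dz":0,"ax":0,"ay":0,"az":0,"fingers":-1},{"dx":-0.595,"dy":-0.501,"dz":0,"ax":0,"ay":0,"az":0,"fingers":-1},{"dx":-0.595,"dy":-0.501,"dz":0,"ax":0,"ay":0,"az":0,"fingers":-1},{"dx":-0.595,"dy":-0.501,"dz":0,"ax":0,"ay":0,"az":0,"fingers":-1},{"dx":-0.595,"dy":-0.501,"dz":0,"ax":0,"ay":0,"az":0,"fingers":-1},{"dx":-0.595,"dy":-0.501,"dz":0,"ax":0,"ay":0,"az":0,"fingers":-1},{"dx":-0.595,"dy":-0.501,"dz":0,"ax":0,"ay":0,"az":0,"fingers":-1},{"dx":-0.595,"dy":-0.501,"dz":0,"ax":0,"ay":0,"az":0,"fingers":-1},{"dx":-0.595,"dy":-0.501,"dz":0,"ax":0,"ay":0,"az":0,"fingers":-1},{"dx":-0.595,"dy":-0.501,"dz":0,"ax":0,"ay":0,"az":0,"fingers":-1},{"dx":-0.595,"dy":-0.501,"dz":0,"ax":0,"ay":0,"az":0,"fingers":-1},{"dx":-0.595,"dy":-0.501,"dz":0,"ax":0,"ay":0,"az":0,"fingers":-1},{"dx":-0.595,"dy":-0.501,"dz":0.06,"ax":0,"ay":0,"az":0,"fingers":-1},{"dx":-0.595,"dy":-0.501,"dz":0.06,"ax":0,"ay":0,"az":0,"fingers":-1}]'
python3 - <<'E'
from h import *
t,p,M,s=pose();print(t,p,M.round(3),s["width"],s["wrist_force"])
E
```

```text
time: 2.65
tool_pos: [0.6146, -0.0028, 0.1659]
tcp_rot: [-0.453, -3.097, 0.001]
wrist_force: [-1.1, 0.6, -0.3]
width: 0.004
2.65 [ 0.61460136 -0.00275475  0.16587535] [[-0.958  0.286 -0.012]
 [ 0.286  0.958  0.001]
 [ 0.012 -0.002 -1.   ]] 0.0037710682839369267 [-1.13210274  0.63907973 -0.28883194]
```

```bash
python3 -m inch '[{"dx":0,"dy":0.0,"dz":0.066,"ax":0,"ay":-0.7,"az":0,"fingers":-1},{"dx":0,"dy":0.0,"dz":0.066,"ax":0,"ay":-0.7,"az":0,"fingers":-1},{"dx":0,"dy":0.0,"dz":0.066,"ax":0,"ay":-0.7,"az":0,"fingers":-1},{"dx":0,"dy":0.0,"dz":0.066,"ax":0,"ay":-0.7,"az":0,"fingers":-1}]'
python3 - <<'E'
from h import *
t,p,M,s=pose();print(t,p,M.round(3).tolist())
xt=np.r_[M[:2,0],0];xt/=np.linalg.norm(xt)
a0=np.radians(78.24);S=np.cumsum([0,2,2,3,6,9,13,17,20,23])
T=[]
for q in S:
    a=a0+(q-6)/85; T.append(np.r_[HUB+.085*np.array([np.cos(a),np.sin(a)]),.100]-xt*.026)
print(np.array(T).round(3).tolist());print((totool(T)*1000).round(0))
E
```

```text
time: 3.15
tool_pos: [0.6161, -0.0025, 0.1031]
tcp_rot: [0.453, 3.104, -0.003]
wrist_force: [-0.1, -0.4, 0.6]
width: -0.002
3.15 [ 0.61607081 -0.00245358  0.10312592] [[-0.958, 0.286, 0.004], [0.286, 0.958, -0.002], [-0.005, -0.001, -1.0]]
[[0.602, -0.004, 0.1], [0.6, -0.003, 0.1], [0.598, -0.003, 0.1], [0.595, -0.002, 0.1], [0.589, -0.001, 0.1], [0.58, -0.0, 0.1], [0.567, -0.001, 0.1], [0.551, -0.005, 0.1], [0.533, -0.014, 0.1], [0.516, -0.029, 0.1]]
[[ 13.  -5.   3.]
 [ 15.  -5.   3.]
 [ 17.  -5.   3.]
 [ 20.  -6.   3.]
 [ 26.  -6.   3.]
 [ 35.  -8.   3.]
 [ 47. -13.   3.]
 [ 62. -21.   3.]
 [ 76. -35.   3.]
 [ 89. -54.   3.]]
```

```bash
python3 -m inch '[{"dx":0.013,"dy":-0.005,"dz":0.003,"ax":0,"ay":0,"az":0,"fingers":-1},{"dx":0.015,"dy":-0.005,"dz":0.003,"ax":0,"ay":0,"az":0,"fingers":-1},{"dx":0.017,"dy":-0.005,"dz":0.003,"ax":0,"ay":0,"az":0,"fingers":-1},{"dx":0.020,"dy":-0.006,"dz":0.003,"ax":0,"ay":0,"az":0,"fingers":-1},{"dx":0.026,"dy":-0.006,"dz":0.003,"ax":0,"ay":0,"az":0,"fingers":-1},{"dx":0.035,"dy":-0.008,"dz":0.003,"ax":0,"ay":0,"az":0,"fingers":-1},{"dx":0.047,"dy":-0.013,"dz":0.003,"ax":0,"ay":0,"az":0,"fingers":-1},{"dx":0.062,"dy":-0.021,"dz":0.003,"ax":0,"ay":0,"az":0,"fingers":-1},{"dx":0.076,"dy":-0.035,"dz":0.003,"ax":0,"ay":0,"az":0,"fingers":-1},{"dx":0.089,"dy":-0.054,"dz":0.003,"ax":0,"ay":0,"az":0,"fingers":-1},{"dx":0.085,"dy":-0.054,"dz":-0.05,"ax":0,"ay":0,"az":0,"fingers":-1},{"dx":0.085,"dy":-0.045,"dz":-0.105,"ax":0,"ay":0,"az":0,"fingers":-1},{"dx":0.11,"dy":0.0,"dz":-0.12,"ax":0,"ay":0,"az":0,"fingers":1},{"dx":0.232,"dy":0.243,"dz":-0.12,"ax":0,"ay":0,"az":0,"fingers":1},{"dx":0.232,"dy":0.243,"dz":-0.12,"ax":0,"ay":0,"az":0,"fingers":1},{"dx":0.232,"dy":0.243,"dz":-0.12,"ax":0,"ay":0,"az":0,"fingers":1},{"dx":0.232,"dy":0.243,"dz":-0.12,"ax":0,"ay":0,"az":0,"fingers":1},{"dx":0.232,"dy":0.243,"dz":-0.12,"ax":0,"ay":0,"az":0,"fingers":1},{"dx":0.232,"dy":0.243,"dz":-0.12,"ax":0,"ay":0,"az":0,"fingers":1}]'
cat >> h.py <<'E'
def angle():
    t=bot.read_state()["time"];img,d=bot.read_camera("top");r,b=red(img),blue(img);o=[]
    if r: v=world("top",[r[0]],z=.084)[0][:2]-HUB;o.append((t,np.arctan2(v[1],v[0]),np.hypot(*v),int(r[1]),"red"))
    if b: v=world("top",[b[0]],z=.122)[0][:2]-HUB;o.append((t,np.arctan2(-v[1],-v[0]),np.hypot(*v),int(b[1]),"blue"))
    return o,img
E
python3 - <<'E'
from h import *
import pickle
obs=[]
for i in range(3):
    o,img=angle();obs+=o
for o in obs: print(o)
pickle.dump(obs,open("obs.pkl","wb"))
s=bot.read_state()["time"];w,d=bot.read_camera("wrist");t,p,M,s=pose();print(t,p,M.round(3).tolist(),s["width"])
cv2.imwrite("pics/4.png",w);np.savez("w.npz",w=w,d=d)
hsv=cv2.cvtColor(w,cv2.COLOR_BGR2HSV);m=cv2.inRange(hsv,(40,80,30),(85,255,255))>0
vs,us=np.nonzero(m&(d>0));P=world("wrist",np.c_[us,vs],d[vs,us]);print(len(P))
k=np.hypot(*(P[:,:2]-[.463,.296]).T)<.06;P=P[k]
for lo in np.arange(0,.13,.02):
    q=P[(P[:,2]>lo)&(P[:,2]<=lo+.02)]
    if len(q)>10: print(lo,len(q),q.min(0).round(4),q.max(0).round(4),q.mean(0).round(4))
E
```

```text
time: 5.52
tool_pos: [0.4619, 0.2972, 0.2215]
tcp_rot: [0.45, 3.105, -0.004]
wrist_force: [0.8, -1.1, 0.4]
width: 1.003
(5.525, np.float64(-2.850085958473427), np.float64(0.10456012514278092), 190, 'red')
(5.525, np.float64(-2.8609346616080407), np.float64(0.08326361532403019), 87, 'blue')
(5.575, np.float64(-2.675775792633046), np.float64(0.10467513147419916), 190, 'red')
(5.575, np.float64(-2.6788786497945125), np.float64(0.08322375177133891), 87, 'blue')
(5.625, np.float64(-2.498446291941443), np.float64(0.10470010302029885), 188, 'red')
(5.625, np.float64(-2.499719276408441), np.float64(0.08365868201277765), 89, 'blue')
5.725 [0.46288359 0.29536465 0.22162204] [[-0.958, 0.288, 0.004], [0.288, 0.958, -0.003], [-0.005, -0.002, -1.0]] 0.9963903782594087
2201
0.02 12 [0.4487 0.2911 0.0233] [0.4693 0.3117 0.0399] [0.4526 0.3015 0.0317]
0.04 87 [0.4489 0.2865 0.0413] [0.4621 0.3119 0.0595] [0.4519 0.301  0.0513]
0.06 119 [0.4489 0.283  0.0602] [0.4624 0.312  0.08  ] [0.4522 0.3001 0.0706]
0.08 148 [0.4489 0.2849 0.08  ] [0.4623 0.3121 0.0997] [0.4522 0.3002 0.0906]
0.1 175 [0.4488 0.2855 0.1003] [0.4624 0.312  0.12  ] [0.4521 0.3001 0.1105]
0.12 973 [0.4489 0.2813 0.1202] [0.4799 0.312  0.1283] [0.4633 0.2969 0.125 ]
```

View pics/4.png

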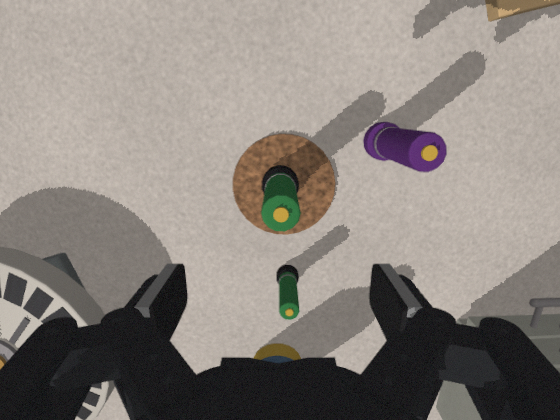

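```bash
python3 -m inch '[{"dx":-0.001,"dy":0.002,"dz":0.05,"ax":0,"ay":0,"az":0,"fingers":1},{"dx":-0.001,"dy":0.002,"dz":0.1,"ax":0,"ay":0,"az":0,"fingers":1},{"dx":-0.001,"dy":0.002,"dz":0.14,"ax":0,"ay":0,"az":0,"fingers":1},{"dx":-0.001,"dy":0.002,"dz":0.156,"ax":0,"ay":0,"az":0,"fingers":1},{"dx":-0.001,"dy":0.002,"dz":0.156,"ax":0,"ay":0,"az":0,"fingers":1},{"dx":-0.001,"dy":0.002,"dz":0.156,"ax":0,"ay":0,"az":0,"fingers":1},{"dx":-0.001,"dy":0.002,"dz":0.156,"ax":0,"ay":0,"az":0,"fingers":-1},{"dx":-0.001,"dy":0.002,"dz":0.156,"ax":0,"ay":0,"az":0,"fingers":-1},{"dx":-0.001,"dy":0.002,"dz":0.156,"ax":0,"ay":0,"az":0,"fingers":-1},{"dx":-0.001,"dy":0.002,"dz":0.156,"ax":0,"ay":0,"az":0,"fingers":-1},{"dx":-0.001,"dy":0.002,"dz":0.156,"ax":0,"ay":0,"az":0,"fingers":-1},{"dx":-0.001,"dy":0.002,"dz":0.156,"ax":0,"ay":0,"az":0,"fingers":-1},{"dx":-0.001,"dy":0.002,"dz":0.156,"ax":0,"ay":0,"az":0,"fingers":-1},{"dx":-0.001,"dy":0.002,"dz":0.156,"ax":0,"ay":0,"az":0,"fingers":-1}]' 45
python3 - <<'E'
from h import *
import pickle
obs=pickle.load(open("obs.pkl","rb"))
o,_=angle();obs+=o;print(o);pickle.dump(obs,open("obs.pkl","wb"));print(pose()[1:3])
E
```

```text
time: 7.48
tool_pos: [0.4655, 0.2968, 0.0664]
tcp_rot: [0.456, 3.103, -0.003]
wrist_force: [-0.9, -0.9, 6.0]
width: 0.362
[(7.475, np.float64(-2.6447079336543053), np.float64(0.10477517275893128), 186, 'red'), (7.475, np.float64(-2.652258178474257), np.float64(0.0840907581615038), 89, 'blue')]
(array([0.46545347, 0.29678693, 0.06637007]), array([[-0.95777593,  0.2874726 ,  0.00497791],
       [ 0.28746278,  0.95778827, -0.00260207],
       [-0.00551581, -0.00106124, -0.99998422]]))
```

```bash
python3 -m inch '[{"dx":0,"dy":0,"dz":-0.03,"ax":0,"ay":0,"az":0,"fingers":-1},{"dx":0,"dy":0,"dz":-0.07,"ax":0,"ay":0,"az":0,"fingers":-1},{"dx":0,"dy":0,"dz":-0.11,"ax":0,"ay":0,"az":0,"fingers":-1},{"dx":0,"dy":0,"dz":-0.145,"ax":0,"ay":0,"az":0,"fingers":-1},{"dx":-0.01,"dy":-0.02,"dz":-0.155,"ax":0,"ay":0,"az":0,"fingers":-1},{"dx":-0.03,"dy":-0.06,"dz":-0.155,"ax":0,"ay":0,"az":0,"fingers":-1},{"dx":-0.05,"dy":-0.1,"dz":-0.155,"ax":0,"ay":0,"az":0,"fingers":-1},{"dx":-0.07,"dy":-0.14,"dz":-0.155,"ax":0,"ay":0,"az":0,"fingers":-1},{"dx":-0.085,"dy":-0.17,"dz":-0.155,"ax":0,"ay":0,"az":0,"fingers":-1},{"dx":-0.091,"dy":-0.181,"dz":-0.155,"ax":0,"ay":0,"az":0,"fingers":-1},{"dx":-0.091,"dy":-0.181,"dz":-0.155,"ax":0,"ay":0,"az":0,"fingers":-1},{"dx":-0.091,"dy":-0.181,"dz":-0.155,"ax":0,"ay":0,"az":0,"fingers":-1}]'
python3 - <<'E'
from h import *
import pickle
obs=pickle.load(open("obs.pkl","rb"))
for i in range(3):
    o,img=angle();obs+=o;print(o)
pickle.dump(obs,open("obs.pkl","wb"));print(pose()[:2])
b=bot.read_camera("scene")[0];cv2.imwrite("pics/5.png",np.hstack([cv2.resize(b[120:330,200:480],(560,420))]))
E
```

```text
time: 9.02
tool_pos: [0.4996, 0.0986, 0.2218]
tcp_rot: [0.455, 3.104, -0.002]
wrist_force: [0.2, 0.2, -1.6]
width: 0.362
[(9.025, np.float64(2.02974046866983), np.float64(0.10441507999653109), 185, 'red'), (9.025, np.float64(2.0118179162829444), np.float64(0.08517799093154473), 88, 'blue')]
[(9.075, np.float64(2.1752882318243962), np.float64(0.1048455021134345), 189, 'red'), (9.075, np.float64(2.1661494181154235), np.float64(0.0847392313382359), 87, 'blue')]
[(9.125, np.float64(2.3152554980742934), np.float64(0.10435815826171113), 189, 'red'), (9.125, np.float64(2.3028950180205365), np.float64(0.08460700545441552), 90, 'blue')]
(9.175, array([0.49964518, 0.09869784, 0.22198366]))
```

View pics/5.png

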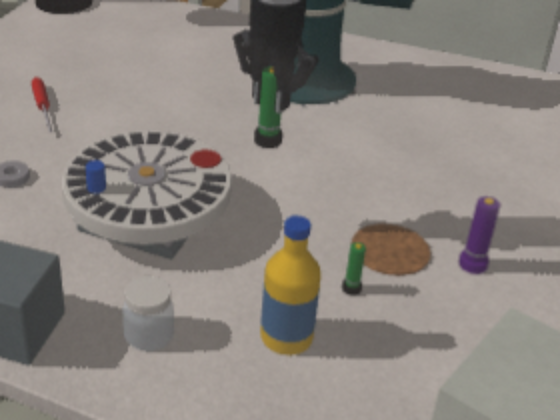

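The scene view shows the green probe held upright at (268,105), clear of the rotor, with the mark visible at (205,158). The rotor is at about 2.9 rad/s, so I'll wait for it to slow and take angle readings meanwhile.

```bash
cat > ob.py <<'E'
from h import *
import pickle
obs=pickle.load(open("obs.pkl","rb"))
for i in range(2): obs+=angle()[0]
pickle.dump(obs,open("obs.pkl","wb"))
E
python3 -m inch '[{"dx":0,"dy":0,"dz":0,"ax":0,"ay":0,"az":0,"fingers":-1},{"dx":0,"dy":0,"dz":0,"ax":0,"ay":0,"az":0,"fingers":-1},{"dx":0,"dy":0,"dz":0,"ax":0,"ay":0,"az":0,"fingers":-1},{"dx":0,"dy":0,"dz":0,"ax":0,"ay":0,"az":0,"fingers":-1},{"dx":0,"dy":0,"dz":0,"ax":0,"ay":0,"az":0,"fingers":-1},{"dx":0,"dy":0,"dz":0,"ax":0,"ay":0,"az":0,"fingers":-1},{"dx":0,"dy":0,"dz":0,"ax":0,"ay":0,"az":0,"fingers":-1},{"dx":0,"dy":0,"dz":0,"ax":0,"ay":0,"az":0,"fingers":-1},{"dx":0,"dy":0,"dz":0,"ax":0,"ay":0,"az":0,"fingers":-1},{"dx":0,"dy":0,"dz":0,"ax":0,"ay":0,"az":0,"fingers":-1},{"dx":0,"dy":0,"dz":0,"ax":0,"ay":0,"az":0,"fingers":-1},{"dx":0,"dy":0,"dz":0,"ax":0,"ay":0,"az":0,"fingers":-1},{"dx":0,"dy":0,"dz":0,"ax":0,"ay":0,"az":0,"fingers":-1},{"dx":0,"dy":0,"dz":0,"ax":0,"ay":0,"az":0,"fingers":-1},{"dx":0,"dy":0,"dz":0,"ax":0,"ay":0,"az":0,"fingers":-1},{"dx":0,"dy":0,"dz":0,"ax":0,"ay":0,"az":0,"fingers":-1}]' && python3 ob.py
python3 -m inch '[{"dx":0,"dy":0,"dz":0,"ax":0,"ay":0,"az":0,"fingers":-1},{"dx":0,"dy":0,"dz":0,"ax":0,"ay":0,"az":0,"fingers":-1},{"dx":0,"dy":0,"dz":0,"ax":0,"ay":0,"az":0,"fingers":-1},{"dx":0,"dy":0,"dz":0,"ax":0,"ay":0,"az":0,"fingers":-1},{"dx":0,"dy":0,"dz":0,"ax":0,"ay":0,"az":0,"fingers":-1},{"dx":0,"dy":0,"dz":0,"ax":0,"ay":0,"az":0,"fingers":-1},{"dx":0,"dy":0,"dz":0,"ax":0,"ay":0,"az":0,"fingers":-1},{"dx":0,"dy":0,"dz":0,"ax":0,"ay":0,"az":0,"fingers":-1},{"dx":0,"dy":0,"dz":0,"ax":0,"ay":0,"az":0,"fingers":-1},{"dx":0,"dy":0,"dz":0,"ax":0,"ay":0,"az":0,"fingers":-1},{"dx":0,"dy":0,"dz":0,"ax":0,"ay":0,"az":0,"fingers":-1},{"dx":0,"dy":0,"dz":0,"ax":0,"ay":0,"az":0,"fingers":-1},{"dx":0,"dy":0,"dz":0,"ax":0,"ay":0,"az":0,"fingers":-1},{"dx":0,"dy":0,"dz":0,"ax":0,"ay":0,"az":0,"fingers":-1},{"dx":0,"dy":0,"dz":0,"ax":0,"ay":0,"az":0,"fingers":-1},{"dx":0,"dy":0,"dz":0,"ax":0,"ay":0,"az":0,"fingers":-1}]' && python3 ob.py
cat > fit.py <<'E'
from h import *
import pickle
from scipy.optimize import least_squares
obs=pickle.load(open("obs.pkl","rb"));T0=9.0
t=np.array([o[0] for o in obs])-T0;a=np.array([o[1] for o in obs]);wt=np.array([1. if o[4]=="red" else .5 for o in obs])
c=.03
def th(p,t): # p: a0,w0,tau
    k=c*p[2];return p[0]+(p[1]+k)*p[2]*(1-np.exp(-t/p[2]))-k*t
def om(p,t): return (p[1]+c*p[2])*np.exp(-t/p[2])-c*p[2]
def wrap(x): return (x+np.pi)%(2*np.pi)-np.pi
best=min((least_squares(lambda p:np.r_[wrap(th(p,t)-a)*wt/.02,(p[2]-25)/3],[2.02,w,tau]) for w in np.arange(2.4,3.4,.1) for tau in (22,25,28)),key=lambda r:r.cost)
P=best.x
E
python3 - <<'E'
from fit import *
print(P,best.cost,(wrap(th(P,t)-a)*57.3).round(1));n=bot.read_state()["time"];print(n,om(P,n-T0))
for k in range(0,8): print(n+k,om(P,n+k-T0).round(2),np.degrees(th(P,n+k-T0)).round()%360)
E
```

```text
time: 11.22
tool_pos: [0.4997, 0.0986, 0.222]
tcp_rot: [0.453, 3.103, -0.003]
wrist_force: [0.4, 0.7, -1.4]
width: 0.358
time: 13.32
tool_pos: [0.4997, 0.0986, 0.222]
tcp_rot: [0.453, 3.103, -0.003]
wrist_force: [0.0, 0.1, -1.7]
width: 0.363
[ 1.95503173  2.89310067 21.85359428] 0.8579651931647577 [ 0.   0.6  0.1  0.2 -0.1 -0.  -0.3  0.1 -0.1  0.9 -0.2  0.3  0.   0.7
 -0.2  0.3 -0.1  0.4 -0.1  0.   0.1  0.3]
13.425 2.2426212302041666
13.425 2.24 40.0
14.425 2.11 165.0
15.425 1.99 283.0
16.425 1.87 33.0
17.425 1.76 137.0
18.425 1.65 235.0
19.425 1.55 326.0
20.425 1.45 52.0
```

```bash

python3 -m inch '[{"dx":0,"dy":0,"dz":0,"ax":0,"ay":0,"az":0,"fingers":-1},{"dx":0,"dy":0,"dz":0,"ax":0,"ay":0,"az":0,"fingers":-1},{"dx":0,"dy":0,"dz":0,"ax":0,"ay":0,"az":0,"fingers":-1},{"dx":0,"dy":0,"dz":0,"ax":0,"ay":0,"az":0,"fingers":-1},{"dx":0,"dy":0,"dz":0,"ax":0,"ay":0,"az":0,"fingers":-1},{"dx":0,"dy":0,"dz":0,"ax":0,"ay":0,"az":0,"fingers":-1},{"dx":0,"dy":0,"dz":0,"ax":0,"ay":0,"az":0,"fingers":-1},{"dx":0,"dy":0,"dz":0,"ax":0,"ay":0,"az":0,"fingers":-1},{"dx":0,"dy":0,"dz":0,"ax":0,"ay":0,"az":0,"fingers":-1},{"dx":0,"dy":0,"dz":0,"ax":0,"ay":0,"az":0,"fingers":-1},{"dx":0,"dy":0,"dz":0,"ax":0,"ay":0,"az":0,"fingers":-1},{"dx":0,"dy":0,"dz":0,"ax":0,"ay":0,"az":0,"fingers":-1},{"dx":0,"dy":0,"dz":0,"ax":0,"ay":0,"az":0,"fingers":-1},{"dx":0,"dy":0,"dz":0,"ax":0,"ay":0,"az":0,"fingers":-1},{"dx":0,"dy":0,"dz":0,"ax":0,"ay":0,"az":0,"fingers":-1},{"dx":0,"dy":0,"dz":0,"ax":0,"ay":0,"az":0,"fingers":-1},{"dx":0,"dy":0,"dz":0,"ax":0,"ay":0,"az":0,"fingers":-1},{"dx":0,"dy":0,"dz":0,"ax":0,"ay":0,"az":0,"fingers":-1},{"dx":0,"dy":0,"dz":0,"ax":0,"ay":0,"az":0,"fingers":-1},{"dx":0,"dy":0,"dz":0,"ax":0,"ay":0,"az":0,"fingers":-1}]' >/dev/null && python3 ob.py
python3 -m inch '[{"dx":0,"dy":0,"dz":0,"ax":0,"ay":0,"az":0,"fingers":-1},{"dx":0,"dy":0,"dz":0,"ax":0,"ay":0,"az":0,"fingers":-1},{"dx":0,"dy":0,"dz":0,"ax":0,"ay":0,"az":0,"fingers":-1},{"dx":0,"dy":0,"dz":0,"ax":0,"ay":0,"az":0,"fingers":-1},{"dx":0,"dy":0,"dz":0,"ax":0,"ay":0,"az":0,"fingers":-1},{"dx":0,"dy":0,"dz":0,"ax":0,"ay":0,"az":0,"fingers":-1},{"dx":0,"dy":0,"dz":0,"ax":0,"ay":0,"az":0,"fingers":-1},{"dx":0,"dy":0,"dz":0,"ax":0,"ay":0,"az":0,"fingers":-1},{"dx":0,"dy":0,"dz":0,"ax":0,"ay":0,"az":0,"fingers":-1},{"dx":0,"dy":0,"dz":0,"ax":0,"ay":0,"az":0,"fingers":-1},{"dx":0,"dy":0,"dz":0,"ax":0,"ay":0,"az":0,"fingers":-1},{"dx":0,"dy":0,"dz":0,"ax":0,"ay":0,"az":0,"fingers":-1},{"dx":0,"dy":0,"dz":0,"ax":0,"ay":0,"az":0,"fingers":-1},{"dx":0,"dy":0,"dz":0,"ax":0,"ay":0,"az":0,"fingers":-1},{"dx":0,"dy":0,"dz":0,"ax":0,"ay":0,"az":0,"fingers":-1},{"dx":0,"dy":0,"dz":0,"ax":0,"ay":0,"az":0,"fingers":-1},{"dx":0,"dy":0,"dz":0,"ax":0,"ay":0,"az":0,"fingers":-1},{"dx":0,"dy":0,"dz":0,"ax":0,"ay":0,"az":0,"fingers":-1},{"dx":0,"dy":0,"dz":0,"ax":0,"ay":0,"az":0,"fingers":-1},{"dx":0,"dy":0,"dz":0,"ax":0,"ay":0,"az":0,"fingers":-1}]' >/dev/null && python3 ob.py
python3 -m inch '[{"dx":0,"dy":0,"dz":0,"ax":0,"ay":0,"az":0,"fingers":-1},{"dx":0,"dy":0,"dz":0,"ax":0,"ay":0,"az":0,"fingers":-1},{"dx":0,"dy":0,"dz":0,"ax":0,"ay":0,"az":0,"fingers":-1},{"dx":0,"dy":0,"dz":0,"ax":0,"ay":0,"az":0,"fingers":-1},{"dx":0,"dy":0,"dz":0,"ax":0,"ay":0,"az":0,"fingers":-1},{"dx":0,"dy":0,"dz":0,"ax":0,"ay":0,"az":0,"fingers":-1},{"dx":0,"dy":0,"dz":0,"ax":0,"ay":0,"az":0,"fingers":-1},{"dx":0,"dy":0,"dz":0,"ax":0,"ay":0,"az":0,"fingers":-1},{"dx":0,"dy":0,"dz":0,"ax":0,"ay":0,"az":0,"fingers":-1},{"dx":0,"dy":0,"dz":0,"ax":0,"ay":0,"az":0,"fingers":-1}]' >/dev/null && python3 ob.py
cat > plan.py <<'E'
from fit import *
import sys
# rows: target of row i = mark place at end of row i (+lead)
n,lead,zs=int(sys.argv[1]),float(sys.argv[2]),[float(x) for x in sys.argv[3:]]
t0,p,M,s=pose();print("t",t0,"w",om(P,t0-T0).round(3),P.round(3),"tcp",p.round(4))
e=p[:2]-HUB;m=th(P,t0-T0);print("mark now",np.degrees(m).round(1)%360,"tool ang",np.degrees(np.arctan2(e[1],e[0])).round(1),"r",np.hypot(*e).round(4),"off mm",(np.hypot(*(e-.105*np.array([np.cos(m),np.sin(m)])))*1e3).round(1))
tt=t0-T0+.125*np.arange(1,n+1)+lead
an=th(P,tt);z=np.r_[zs,[zs[-1]]*n][:n]
T=np.c_[HUB[0]+.105*np.cos(an),HUB[1]+.105*np.sin(an),z]
D=(totool(T)*1000).round().astype(int)
for i,d in enumerate(D): print(i+1,d.tolist(),np.degrees(an[i]).round()%360)
E
python3 plan.py 20 0.0 .222 .222 .222 .222 .222 .222 .21 .195 .18 .168 .165
```

```text
t 19.975 w 1.481 [ 1.963  2.893 21.556] tcp [0.4997 0.0986 0.222 ]
mark now 10.299999999999955 tool ang 107.1 r 0.1847 off mm 223.1
1 [-186, -90, 1] 21.0
2 [-173, -76, 1] 31.0
3 [-158, -64, 1] 42.0
4 [-141, -56, 1] 52.0
5 [-123, -51, 1] 62.0
6 [-104, -49, 1] 72.0
7 [-86, -50, 13] 82.0
8 [-68, -54, 27] 92.0
9 [-52, -62, 42] 102.0
10 [-37, -72, 54] 112.0
11 [-24, -84, 57] 122.0
12 [-13, -98, 57] 131.0
13 [-5, -113, 57] 141.0
14 [0, -130, 57] 150.0
15 [3, -147, 57] 160.0
16 [2, -164, 57] 169.0
17 [-1, -181, 57] 178.0
18 [-6, -196, 57] 187.0
19 [-14, -211, 57] 196.0
20 [-24, -224, 57] 205.0
```

```bash

python3 -m inch '[{"dx":0,"dy":0,"dz":0,"ax":0,"ay":0,"az":0,"fingers":-1},{"dx":0,"dy":0,"dz":0,"ax":0,"ay":0,"az":0,"fingers":-1},{"dx":0,"dy":0,"dz":0,"ax":0,"ay":0,"az":0,"fingers":-1},{"dx":-0.012,"dy":-0.006,"dz":0,"ax":0,"ay":0,"az":0,"fingers":-1},{"dx":-0.037,"dy":-0.02,"dz":0,"ax":0,"ay":0,"az":0,"fingers":-1},{"dx":-0.060,"dy":-0.036,"dz":0,"ax":0,"ay":0,"az":0,"fingers":-1},{"dx":-0.068,"dy":-0.047,"dz":0,"ax":0,"ay":0,"az":0,"fingers":-1},{"dx":-0.064,"dy":-0.055,"dz":0,"ax":0,"ay":0,"az":0,"fingers":-1},{"dx":-0.052,"dy":-0.062,"dz":0,"ax":0,"ay":0,"az":0,"fingers":-1},{"dx":-0.037,"dy":-0.072,"dz":0,"ax":0,"ay":0,"az":0,"fingers":-1},{"dx":-0.024,"dy":-0.084,"dz":0,"ax":0,"ay":0,"az":0,"fingers":-1},{"dx":-0.013,"dy":-0.098,"dz":0.01,"ax":0,"ay":0,"az":0,"fingers":-1},{"dx":-0.005,"dy":-0.113,"dz":0.025,"ax":0,"ay":0,"az":0,"fingers":-1},{"dx":0,"dy":-0.13,"dz":0.04,"ax":0,"ay":0,"az":0,"fingers":-1},{"dx":0.003,"dy":-0.147,"dz":0.052,"ax":0,"ay":0,"az":0,"fingers":-1},{"dx":0.002,"dy":-0.164,"dz":0.057,"ax":0,"ay":0,"az":0,"fingers":-1},{"dx":-0.001,"dy":-0.181,"dz":0.057,"ax":0,"ay":0,"az":0,"fingers":-1},{"dx":-0.006,"dy":-0.196,"dz":0.057,"ax":0,"ay":0,"az":0,"fingers":-1},{"dx":-0.014,"dy":-0.211,"dz":0.057,"ax":0,"ay":0,"az":0,"fingers":-1},{"dx":-0.024,"dy":-0.224,"dz":0.057,"ax":0,"ay":0,"az":0,"fingers":-1}]'
python3 plan.py 20 0.0 .165
```

```text
time: 22.48
tool_pos: [0.4593, -0.1243, 0.1655]
tcp_rot: [0.454, 3.103, -0.003]
wrist_force: [-0.2, -0.1, -1.8]
width: 0.362
t 22.475 w 1.248 [ 1.963  2.893 21.556] tcp [ 0.4593 -0.1243  0.1655]
mark now 205.4000000000001 tool ang -153.9 r 0.1054 off mm 1.2
1 [-11, -10, 1] 214.0
2 [-25, -19, 1] 223.0
3 [-39, -26, 1] 232.0
4 [-54, -31, 1] 241.0
5 [-70, -33, 1] 249.0
6 [-85, -33, 1] 258.0
7 [-101, -31, 1] 266.0
8 [-115, -26, 1] 274.0
9 [-129, -20, 1] 283.0
10 [-141, -12, 1] 291.0
11 [-153, -2, 1] 299.0
12 [-162, 9, 1] 307.0
13 [-170, 22, 1] 315.0
14 [-176, 35, 1] 323.0
15 [-180, 49, 1] 331.0
16 [-182, 63, 1] 339.0
17 [-182, 77, 1] 346.0
18 [-181, 91, 1] 354.0
19 [-177, 104, 1] 2.0
20 [-172, 117, 1] 9.0
```

```bash

python3 -m inch '[{"dx":-0.011,"dy":-0.010,"dz":0,"ax":0,"ay":0,"az":0,"fingers":-1},{"dx":-0.025,"dy":-0.019,"dz":0,"ax":0,"ay":0,"az":0,"fingers":-1},{"dx":-0.039,"dy":-0.026,"dz":0,"ax":0,"ay":0,"az":0,"fingers":-1},{"dx":-0.054,"dy":-0.031,"dz":0,"ax":0,"ay":0,"az":0,"fingers":-1},{"dx":-0.070,"dy":-0.033,"dz":0,"ax":0,"ay":0,"az":0,"fingers":-1},{"dx":-0.085,"dy":-0.033,"dz":0,"ax":0,"ay":0,"az":0,"fingers":-1},{"dx":-0.101,"dy":-0.031,"dz":0,"ax":0,"ay":0,"az":0,"fingers":-1},{"dx":-0.115,"dy":-0.026,"dz":0,"ax":0,"ay":0,"az":0,"fingers":-1},{"dx":-0.129,"dy":-0.020,"dz":0,"ax":0,"ay":0,"az":0,"fingers":-1},{"dx":-0.141,"dy":-0.012,"dz":0,"ax":0,"ay":0,"az":0,"fingers":-1},{"dx":-0.153,"dy":-0.002,"dz":0,"ax":0,"ay":0,"az":0,"fingers":-1},{"dx":-0.162,"dy":0.009,"dz":0,"ax":0,"ay":0,"az":0,"fingers":-1},{"dx":-0.170,"dy":0.022,"dz":0,"ax":0,"ay":0,"az":0,"fingers":-1},{"dx":-0.176,"dy":0.035,"dz":0,"ax":0,"ay":0,"az":0,"fingers":-1},{"dx":-0.180,"dy":0.049,"dz":0,"ax":0,"ay":0,"az":0,"fingers":-1},{"dx":-0.182,"dy":0.063,"dz":0,"ax":0,"ay":0,"az":0,"fingers":-1},{"dx":-0.182,"dy":0.077,"dz":0,"ax":0,"ay":0,"az":0,"fingers":-1},{"dx":-0.181,"dy":0.091,"dz":0,"ax":0,"ay":0,"az":0,"fingers":-1},{"dx":-0.177,"dy":0.104,"dz":0,"ax":0,"ay":0,"az":0,"fingers":-1},{"dx":-0.172,"dy":0.117,"dz":0,"ax":0,"ay":0,"az":0,"fingers":-1}]'
python3 - <<'E'
from fit import *
o,img=angle();print([(x,(np.degrees(wrap(x[1]-th(P,x[0]-T0)))).round(1)) for x in o])
cv2.imwrite("pics/6.png",cv2.resize(img[150:280,220:370],(600,520)))
E
python3 plan.py 20 0.0 .165
```

```text
time: 24.98
tool_pos: [0.6574, -0.0605, 0.1664]
tcp_rot: [0.454, 3.103, -0.003]
wrist_force: [0.6, -0.2, -1.4]
width: 0.363
[]
t 25.025 w 1.037 [ 1.963  2.893 21.556] tcp [ 0.6572 -0.0587  0.1663]
mark now 12.0 tool ang 10.6 r 0.1049 off mm 2.6
1 [8, 14, 1] 19.0
2 [17, 24, 1] 27.0
3 [27, 33, 1] 34.0
4 [37, 41, 1] 41.0
5 [49, 47, 1] 48.0
6 [61, 52, 1] 55.0
7 [73, 55, 1] 62.0
8 [86, 57, 1] 69.0
9 [98, 57, 1] 76.0
10 [111, 56, 1] 83.0
11 [123, 53, 1] 90.0
12 [134, 49, 1] 96.0
13 [145, 44, 1] 103.0
14 [155, 37, 1] 109.0
15 [164, 30, 0] 116.0
16 [172, 21, 0] 122.0
17 [179, 12, 0] 128.0
18 [185, 2, 0] 135.0
19 [190, -8, 0] 141.0
20 [194, -18, 0] 147.0
```

View pics/6.png

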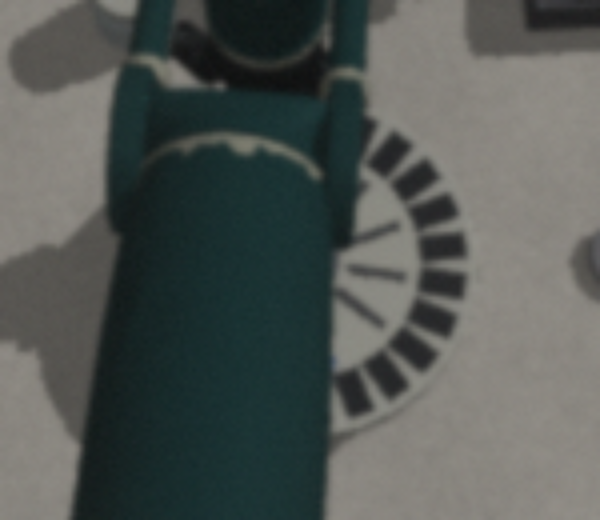

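The arm hides the mark and knob from above here, so this picture settles nothing. I'll continue with the model and check with the scene camera at the next stop.

```bash

python3 -m inch '[{"dx":0.008,"dy":0.014,"dz":0,"ax":0,"ay":0,"az":0,"fingers":-1},{"dx":0.017,"dy":0.024,"dz":0,"ax":0,"ay":0,"az":0,"fingers":-1},{"dx":0.027,"dy":0.033,"dz":0,"ax":0,"ay":0,"az":0,"fingers":-1},{"dx":0.037,"dy":0.041,"dz":0,"ax":0,"ay":0,"az":0,"fingers":-1},{"dx":0.049,"dy":0.047,"dz":0,"ax":0,"ay":0,"az":0,"fingers":-1},{"dx":0.061,"dy":0.052,"dz":0,"ax":0,"ay":0,"az":0,"fingers":-1},{"dx":0.073,"dy":0.055,"dz":0,"ax":0,"ay":0,"az":0,"fingers":-1},{"dx":0.086,"dy":0.057,"dz":0,"ax":0,"ay":0,"az":0,"fingers":-1},{"dx":0.098,"dy":0.057,"dz":0,"ax":0,"ay":0,"az":0,"fingers":-1},{"dx":0.111,"dy":0.056,"dz":0,"ax":0,"ay":0,"az":0,"fingers":-1},{"dx":0.123,"dy":0.053,"dz":0,"ax":0,"ay":0,"az":0,"fingers":-1},{"dx":0.134,"dy":0.049,"dz":0,"ax":0,"ay":0,"az":0,"fingers":-1},{"dx":0.145,"dy":0.044,"dz":0,"ax":0,"ay":0,"az":0,"fingers":-1},{"dx":0.155,"dy":0.037,"dz":0,"ax":0,"ay":0,"az":0,"fingers":-1},{"dx":0.164,"dy":0.030,"dz":0,"ax":0,"ay":0,"az":0,"fingers":-1},{"dx":0.172,"dy":0.021,"dz":0,"ax":0,"ay":0,"az":0,"fingers":-1},{"dx":0.179,"dy":0.012,"dz":0,"ax":0,"ay":0,"az":0,"fingers":-1},{"dx":0.185,"dy":0.002,"dz":0,"ax":0,"ay":0,"az":0,"fingers":-1},{"dx":0.190,"dy":-0.008,"dz":0,"ax":0,"ay":0,"az":0,"fingers":-1},{"dx":0.194,"dy":-0.018,"dz":0,"ax":0,"ay":0,"az":0,"fingers":-1}]'
python3 - <<'E'
from fit import *
o,img=angle();print([(x,(np.degrees(wrap(x[1]-th(P,x[0]-T0)))).round(1)) for x in o])
b=bot.read_camera("scene")[0];cv2.imwrite("pics/7.png",cv2.resize(b[140:300,190:370],(675,600)))
E
python3 plan.py 20 0.0 .165
```

```text
time: 27.52
tool_pos: [0.4657, -0.0212, 0.1654]
tcp_rot: [0.453, 3.104, -0.001]
wrist_force: [0.2, -0.6, -2.2]
width: 0.36
[((27.525, np.float64(2.3624589608920847), np.float64(0.08450524195174396), 90, 'blue'), np.float64(-11.7))]
t 27.625 w 0.845 [ 1.963  2.893 21.556] tcp [ 0.4654 -0.0214  0.1653]
mark now 151.9000000000001 tool ang 147.4 r 0.1051 off mm 8.2
1 [3, -19, 0] 158.0
2 [4, -30, 0] 164.0
3 [3, -41, 0] 170.0
4 [2, -51, 0] 176.0
5 [-1, -61, 0] 181.0
6 [-5, -71, 0] 187.0
7 [-10, -80, 0] 193.0
8 [-15, -89, 0] 198.0
9 [-21, -97, 0] 204.0
10 [-28, -104, 0] 209.0
11 [-36, -111, 0] 215.0
12 [-44, -117, 0] 220.0
13 [-52, -122, 1] 225.0
14 [-61, -126, 1] 231.0
15 [-70, -129, 1] 236.0
16 [-79, -131, 1] 241.0
17 [-88, -133, 1] 246.0
18 [-97, -134, 1] 251.0
19 [-106, -134, 1] 256.0
20 [-115, -133, 1] 261.0
```

View pics/7.png

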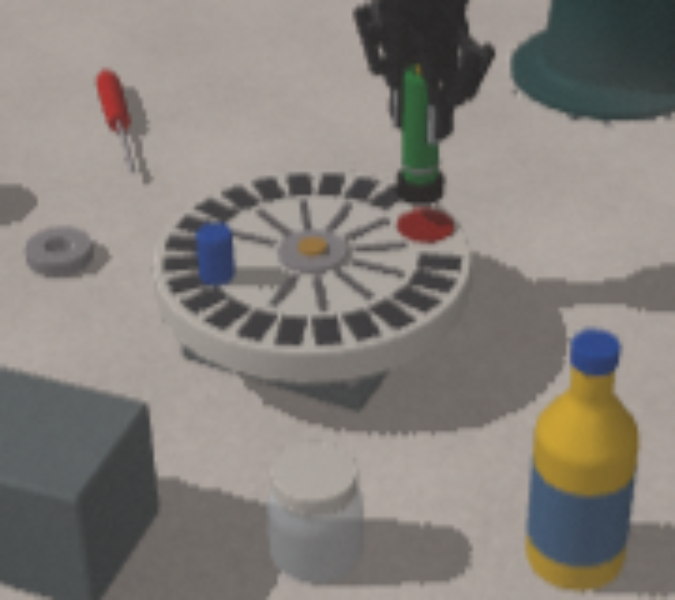

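The picture shows the mark lagging the probe slightly: mark at (425,225), foot at (420,187). The knob reading says about 12°. I'll refit with this reading and a free Coulomb term, then keep tracking.

```bash
python3 - <<'E'
s=open("fit.py").read()
a=s.index("c=.03")
open("fit.py","w").write(s[:a]+'''
from scipy.integrate import solve_ivp
def th(p,t): k=p[3]*p[2];return p[0]+(p[1]+k)*p[2]*(1-np.exp(-t/p[2]))-k*t
def om(p,t): return (p[1]+p[3]*p[2])*np.exp(-t/p[2])-p[3]*p[2]
def wrap(x): return (x+np.pi)%(2*np.pi)-np.pi
best=min((least_squares(lambda p:np.r_[wrap(th(p,t)-a)*wt/.012,(p[2]-25)/6,(p[3]-.03)/.02],[1.96,w,tau,c]) for w in (2.8,2.9,3.) for tau in (20,24,28) for c in (.02,.03,.045)),key=lambda r:r.cost)
P=best.x
''')
E
python3 - <<'E'
import pickle
from h import *
obs=pickle.load(open("obs.pkl","rb"));obs.append((27.525,2.36246,.0845,90,"blue"));pickle.dump(obs,open("obs.pkl","wb"))
E
python3 - <<'E'
from fit import *
r=wrap(th(P,t)-a)*57.3
print(best.cost,[(round(x+9,2),round(y,1)) for x,y in zip(t,r)])
for x in np.arange(21.5,33.5,.5): print(x,om(P,x-T0).round(2),end="; ")
# past tracking error vs old model
old=[1.963,2.893,21.556,.03]
print([(x,(105*(wrap(th(old,x-T0)-th(P,x-T0)))).round(1)) for x in (22,23,24,25,26,27,27.5)])
E
python3 plan.py 20 0.0 .165
```

```text
1.9594042430905523 [(np.float64(5.52), np.float64(0.0)), (np.float64(5.52), np.float64(0.6)), (np.float64(5.58), np.float64(0.1)), (np.float64(5.58), np.float64(0.2)), (np.float64(5.62), np.float64(-0.1)), (np.float64(5.62), np.float64(-0.0)), (np.float64(7.48), np.float64(-0.4)), (np.float64(7.48), np.float64(0.0)), (np.float64(9.02), np.float64(-0.2)), (np.float64(9.02), np.float64(0.9)), (np.float64(9.07), np.float64(-0.2)), (np.float64(9.07), np.float64(0.3)), (np.float64(9.12), np.float64(0.0)), (np.float64(9.12), np.float64(0.7)), (np.float64(11.22), np.float64(-0.1)), (np.float64(11.22), np.float64(0.4)), (np.float64(11.28), np.float64(0.1)), (np.float64(11.28), np.float64(0.6)), (np.float64(13.32), np.float64(-0.0)), (np.float64(13.32), np.float64(0.1)), (np.float64(13.38), np.float64(0.1)), (np.float64(13.38), np.float64(0.3)), (np.float64(15.92), np.float64(0.1)), (np.float64(15.92), np.float64(-0.9)), (np.float64(15.98), np.float64(0.2)), (np.float64(15.98), np.float64(-0.4)), (np.float64(18.52), np.float64(-0.3)), (np.float64(18.52), np.float64(-0.7)), (np.float64(18.58),
[... 561 characters left out ...]
24, np.float64(8.4)), (25, np.float64(11.4)), (26, np.float64(14.8)), (27, np.float64(18.7)), (27.5, np.float64(20.9))]
t 27.625 w 0.803 [ 1.955  2.895 23.672  0.04 ] tcp [ 0.4654 -0.0214  0.1653]
mark now 139.9000000000001 tool ang 147.4 r 0.1051 off mm 13.7
1 [-1, 3, 0] 146.0
2 [2, -7, 0] 151.0
3 [3, -17, 0] 157.0
4 [4, -27, 0] 162.0
5 [4, -37, 0] 168.0
6 [2, -47, 0] 173.0
7 [0, -56, 0] 179.0
8 [-3, -66, 0] 184.0
9 [-6, -74, 0] 189.0
10 [-11, -83, 0] 194.0
11 [-16, -90, 0] 199.0
12 [-22, -98, 0] 204.0
13 [-28, -104, 0] 209.0
14 [-35, -110, 0] 214.0
15 [-42, -115, 0] 219.0
16 [-49, -120, 0] 224.0
17 [-57, -124, 1] 228.0
18 [-65, -127, 1] 233.0
19 [-73, -130, 1] 238.0
20 [-81, -132, 1] 242.0
```

```bash

python3 -m inch '[{"dx":0,"dy":0,"dz":0,"ax":0,"ay":0,"az":0,"fingers":-1},{"dx":0.002,"dy":-0.007,"dz":0,"ax":0,"ay":0,"az":0,"fingers":-1},{"dx":0.003,"dy":-0.017,"dz":0,"ax":0,"ay":0,"az":0,"fingers":-1},{"dx":0.004,"dy":-0.027,"dz":0,"ax":0,"ay":0,"az":0,"fingers":-1},{"dx":0.004,"dy":-0.037,"dz":0,"ax":0,"ay":0,"az":0,"fingers":-1},{"dx":0.002,"dy":-0.047,"dz":0,"ax":0,"ay":0,"az":0,"fingers":-1},{"dx":0,"dy":-0.056,"dz":0,"ax":0,"ay":0,"az":0,"fingers":-1},{"dx":-0.003,"dy":-0.066,"dz":0,"ax":0,"ay":0,"az":0,"fingers":-1},{"dx":-0.006,"dy":-0.074,"dz":0,"ax":0,"ay":0,"az":0,"fingers":-1},{"dx":-0.011,"dy":-0.083,"dz":0,"ax":0,"ay":0,"az":0,"fingers":-1},{"dx":-0.016,"dy":-0.09,"dz":0,"ax":0,"ay":0,"az":0,"fingers":-1},{"dx":-0.022,"dy":-0.098,"dz":0,"ax":0,"ay":0,"az":0,"fingers":-1},{"dx":-0.028,"dy":-0.104,"dz":0,"ax":0,"ay":0,"az":0,"fingers":-1},{"dx":-0.035,"dy":-0.11,"dz":0,"ax":0,"ay":0,"az":0,"fingers":-1},{"dx":-0.042,"dy":-0.115,"dz":0,"ax":0,"ay":0,"az":0,"fingers":-1},{"dx":-0.049,"dy":-0.12,"dz":0,"ax":0,"ay":0,"az":0,"fingers":-1},{"dx":-0.057,"dy":-0.124,"dz":0,"ax":0,"ay":0,"az":0,"fingers":-1},{"dx":-0.065,"dy":-0.127,"dz":0,"ax":0,"ay":0,"az":0,"fingers":-1},{"dx":-0.073,"dy":-0.13,"dz":0,"ax":0,"ay":0,"az":0,"fingers":-1},{"dx":-0.081,"dy":-0.132,"dz":0,"ax":0,"ay":0,"az":0,"fingers":-1}]'
python3 - <<'E'
from fit import *
import pickle
o,img=angle();print([(x,(np.degrees(wrap(x[1]-th(P,x[0]-T0)))).round(1)) for x in o])
obs+=[x for x in o if x[2]>.08 and x[3]>70];pickle.dump(obs,open("obs.pkl","wb"))
E
python3 plan.py 20 0.0 .165
```

```text
time: 30.12
tool_pos: [0.5057, -0.1713, 0.1656]
tcp_rot: [0.455, 3.104, -0.001]
wrist_force: [-0.5, 1.0, -1.4]
width: 0.364
[((30.125, np.float64(-2.004877988008981), np.float64(0.08400501469078815), 89, 'blue'), np.float64(3.0))]
t 30.175 w 0.631 [ 1.956  2.894 23.4    0.039] tcp [ 0.5067 -0.1719  0.1658]
mark now 246.0999999999999 tool ang -116.8 r 0.1051 off mm 5.2
1 [-13, -1, 1] 251.0
2 [-21, -1, 1] 255.0
3 [-29, -1, 1] 259.0
4 [-37, 0, 1] 264.0
5 [-45, 2, 1] 268.0
6 [-52, 4, 1] 272.0
7 [-59, 7, 1] 276.0
8 [-66, 10, 1] 280.0
9 [-73, 14, 1] 284.0
10 [-79, 17, 1] 288.0
11 [-84, 22, 1] 292.0
12 [-90, 26, 1] 296.0
13 [-95, 31, 1] 300.0
14 [-99, 36, 1] 304.0
15 [-103, 42, 1] 307.0
16 [-107, 47, 1] 311.0
17 [-110, 53, 1] 315.0
18 [-113, 59, 1] 318.0
19 [-116, 65, 1] 322.0
20 [-118, 71, 2] 325.0
```

```bash

python3 -m inch '[{"dx":-0.013,"dy":-0.001,"dz":0,"ax":0,"ay":0,"az":0,"fingers":-1},{"dx":-0.021,"dy":-0.001,"dz":0,"ax":0,"ay":0,"az":0,"fingers":-1},{"dx":-0.029,"dy":-0.001,"dz":0,"ax":0,"ay":0,"az":0,"fingers":-1},{"dx":-0.037,"dy":0,"dz":0,"ax":0,"ay":0,"az":0,"fingers":-1},{"dx":-0.045,"dy":0.002,"dz":0,"ax":0,"ay":0,"az":0,"fingers":-1},{"dx":-0.052,"dy":0.004,"dz":0,"ax":0,"ay":0,"az":0,"fingers":-1},{"dx":-0.059,"dy":0.007,"dz":0,"ax":0,"ay":0,"az":0,"fingers":-1},{"dx":-0.066,"dy":0.010,"dz":0,"ax":0,"ay":0,"az":0,"fingers":-1},{"dx":-0.073,"dy":0.014,"dz":0,"ax":0,"ay":0,"az":0,"fingers":-1},{"dx":-0.079,"dy":0.017,"dz":0,"ax":0,"ay":0,"az":0,"fingers":-1},{"dx":-0.084,"dy":0.022,"dz":0,"ax":0,"ay":0,"az":0,"fingers":-1},{"dx":-0.090,"dy":0.026,"dz":0,"ax":0,"ay":0,"az":0,"fingers":-1},{"dx":-0.095,"dy":0.031,"dz":0,"ax":0,"ay":0,"az":0,"fingers":-1},{"dx":-0.099,"dy":0.036,"dz":0,"ax":0,"ay":0,"az":0,"fingers":-1},{"dx":-0.103,"dy":0.042,"dz":0,"ax":0,"ay":0,"az":0,"fingers":-1},{"dx":-0.107,"dy":0.047,"dz":0,"ax":0,"ay":0,"az":0,"fingers":-1},{"dx":-0.110,"dy":0.053,"dz":0,"ax":0,"ay":0,"az":0,"fingers":-1},{"dx":-0.113,"dy":0.059,"dz":0,"ax":0,"ay":0,"az":0,"fingers":-1},{"dx":-0.116,"dy":0.065,"dz":0,"ax":0,"ay":0,"az":0,"fingers":-1},{"dx":-0.118,"dy":0.071,"dz":0,"ax":0,"ay":0,"az":0,"fingers":-1}]'
python3 plan.py 4 0.0 .165
```

```text
time: 32.67
tool_pos: [0.6404, -0.1373, 0.1665]
tcp_rot: [0.455, 3.103, -0.002]
wrist_force: [-0.3, -0.1, -1.5]
width: 0.362
t 32.675 w 0.475 [ 1.956  2.894 23.4    0.039] tcp [ 0.6404 -0.1373  0.1665]
mark now 325.0 tool ang -34.5 r 0.1048 off mm 0.9
1 [-2, 5, 2] 328.0
2 [-3, 11, 2] 332.0
3 [-4, 17, 2] 335.0
4 [-5, 23, 2] 338.0
```

```bash

python3 -m inch '[{"dx":-0.002,"dy":0.005,"dz":0,"ax":0,"ay":0,"az":0,"fingers":-1},{"dx":-0.003,"dy":0.011,"dz":0,"ax":0,"ay":0,"az":0,"fingers":-1},{"dx":-0.004,"dy":0.017,"dz":0,"ax":0,"ay":0,"az":0,"fingers":-1},{"dx":-0.005,"dy":0.023,"dz":0,"ax":0,"ay":0,"az":0,"fingers":-1},{"dx":-0.005,"dy":0.028,"dz":-0.03,"ax":0,"ay":0,"az":0,"fingers":-1},{"dx":-0.005,"dy":0.03,"dz":-0.075,"ax":0,"ay":0,"az":0,"fingers":-1},{"dx":0.01,"dy":0.05,"dz":-0.075,"ax":0,"ay":0,"az":0,"fingers":-1},{"dx":0.04,"dy":0.085,"dz":-0.075,"ax":0,"ay":0,"az":0,"fingers":-1},{"dx":0.075,"dy":0.125,"dz":-0.075,"ax":0,"ay":0,"az":0,"fingers":-1},{"dx":0.11,"dy":0.165,"dz":-0.075,"ax":0,"ay":0,"az":0,"fingers":-1},{"dx":0.145,"dy":0.205,"dz":-0.075,"ax":0,"ay":0,"az":0,"fingers":-1},{"dx":0.18,"dy":0.245,"dz":-0.075,"ax":0,"ay":0,"az":0,"fingers":-1},{"dx":0.215,"dy":0.285,"dz":-0.075,"ax":0,"ay":0,"az":0,"fingers":-1},{"dx":0.25,"dy":0.325,"dz":-0.075,"ax":0,"ay":0,"az":0,"fingers":-1},{"dx":0.275,"dy":0.35,"dz":-0.075,"ax":0,"ay":0,"az":0,"fingers":-1},{"dx":0.287,"dy":0.362,"dz":-0.075,"ax":0,"ay":0,"az":0,"fingers":-1},{"dx":0.290,"dy":0.366,"dz":-0.075,"ax":0,"ay":0,"az":0,"fingers":-1},{"dx":0.290,"dy":0.366,"dz":-0.075,"ax":0,"ay":0,"az":0,"fingers":-1},{"dx":0.290,"dy":0.366,"dz":-0.075,"ax":0,"ay":0,"az":0,"fingers":-1}]'
python3 - <<'E'
from h import *
t,p,M,s=pose();print(t,p,M.round(4).tolist());print((totool([[.467,.297,.069],[.467,.297,.0665]])*1e3).round(1))
E
```

```text
time: 35.05
tool_pos: [0.4677, 0.2956, 0.2396]
tcp_rot: [0.457, 3.102, -0.002]
wrist_force: [0.2, 0.1, -1.9]
width: 0.363
35.05 [0.46770987 0.29560165 0.23961679] [[-0.9575, 0.2882, 0.0059], [0.2882, 0.9576, -0.0023], [-0.0063, -0.0005, -1.0]]
[[  2.2   1.2 170.6]
 [  2.2   1.2 173.1]]
```

```bash

python3 -m inch '[{"dx":0.002,"dy":0.001,"dz":0.05,"ax":0,"ay":0,"az":0,"fingers":-1},{"dx":0.002,"dy":0.001,"dz":0.1,"ax":0,"ay":0,"az":0,"fingers":-1},{"dx":0.002,"dy":0.001,"dz":0.135,"ax":0,"ay":0,"az":0,"fingers":-1},{"dx":0.002,"dy":0.001,"dz":0.155,"ax":0,"ay":0,"az":0,"fingers":-1},{"dx":0.002,"dy":0.001,"dz":0.164,"ax":0,"ay":0,"az":0,"fingers":-1},{"dx":0.002,"dy":0.001,"dz":0.169,"ax":0,"ay":0,"az":0,"fingers":-1},{"dx":0.002,"dy":0.001,"dz":0.171,"ax":0,"ay":0,"az":0,"fingers":-1},{"dx":0.002,"dy":0.001,"dz":0.173,"ax":0,"ay":0,"az":0,"fingers":-1},{"dx":0.002,"dy":0.001,"dz":0.173,"ax":0,"ay":0,"az":0,"fingers":-1},{"dx":0.002,"dy":0.001,"dz":0.173,"ax":0,"ay":0,"az":0,"fingers":-1}]'
```

```text
time: 36.3
tool_pos: [0.4673, 0.2969, 0.067]
tcp_rot: [0.456, 3.102, -0.002]
wrist_force: [-0.5, -0.5, -2.6]
width: 0.366
```

```bash

python3 -m inch '[{"dx":0,"dy":0,"dz":0.001,"ax":0,"ay":0,"az":0,"fingers":-1},{"dx":0,"dy":0,"dz":0.001,"ax":0,"ay":0,"az":0,"fingers":-1},{"dx":0,"dy":0,"dz":0.001,"ax":0,"ay":0,"az":0,"fingers":-0.15},{"dx":0,"dy":0,"dz":0.001,"ax":0,"ay":0,"az":0,"fingers":0},{"dx":0,"dy":0,"dz":0.001,"ax":0,"ay":0,"az":0,"fingers":0.3},{"dx":0,"dy":0,"dz":0.001,"ax":0,"ay":0,"az":0,"fingers":1},{"dx":0,"dy":0,"dz":0.001,"ax":0,"ay":0,"az":0,"fingers":1},{"dx":0,"dy":0,"dz":0.001,"ax":0,"ay":0,"az":0,"fingers":1},{"dx":0,"dy":0,"dz":0.001,"ax":0,"ay":0,"az":0,"fingers":1},{"dx":0,"dy":0,"dz":-0.03,"ax":0,"ay":0,"az":0,"fingers":1},{"dx":0,"dy":0,"dz":-0.07,"ax":0,"ay":0,"az":0,"fingers":1},{"dx":0,"dy":0,"dz":-0.12,"ax":0,"ay":0,"az":0,"fingers":1},{"dx":0,"dy":0,"dz":-0.16,"ax":0,"ay":0,"az":0,"fingers":1},{"dx":0,"dy":0,"dz":-0.16,"ax":0,"ay":0,"az":0,"fingers":1},{"dx":0,"dy":0,"dz":-0.16,"ax":0,"ay":0,"az":0,"fingers":1},{"dx":0,"dy":0,"dz":-0.16,"ax":0,"ay":0,"az":0,"fingers":1}]'
python3 - <<'E'
from fit import *
w,d=bot.read_camera("wrist");o,_=angle()
cv2.imwrite("pics/8.png",w)
hsv=cv2.cvtColor(w,cv2.COLOR_BGR2HSV);m=cv2.inRange(hsv,(40,80,30),(85,255,255))>0
vs,us=np.nonzero(m&(d>0));Q=world("wrist",np.c_[us,vs],d[vs,us]);Q=Q[np.hypot(*(Q[:,:2]-[.465,.297]).T)<.06]
q=Q[Q[:,2]>.119];print("top",((q.min(0)+q.max(0))/2).round(4),q[:,2].max())
for x in o: print(x,np.degrees(wrap(x[1]-th(P,x[0]-T0))).round(1),om(P,x[0]-T0).round(2))
E
```

```text
time: 38.3
tool_pos: [0.4652, 0.2966, 0.225]
tcp_rot: [0.457, 3.104, -0.005]
wrist_force: [0.5, -0.6, -0.2]
width: 0.999
top [0.467  0.2971 0.1241] 0.1291648703731086
(38.35, np.float64(1.2879876356380402), np.float64(0.10504510158907436), 175, 'red') 4.8 0.18
(38.35, np.float64(1.2764326700881674), np.float64(0.08622105605209279), 84, 'blue') 4.1 0.18
```

View pics/8.png

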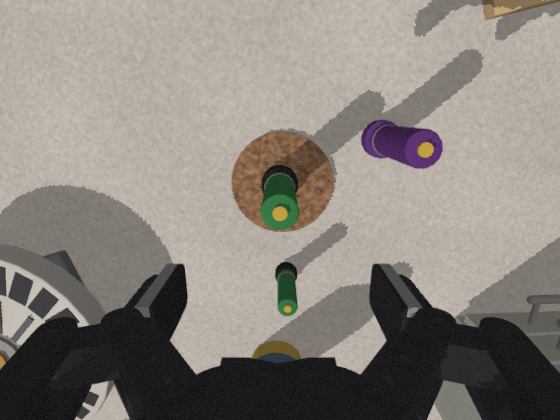

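The probe stands upright on the cork at (280,190), released and centred, and the arm is clear. I'm handing the job in.

```bash
python3 -c "
from workcell import bot
print(bot.finish_job())"
```

```text
the job is handed in; nothing more can be done
None
```

I spun the rotor by its knob, held the probe over the coasting mark for about 11 s, stood it back on the cork and handed the job in at about 38 s. No verdict is reported, so what follows rests on my own measurements.

- **Spin:** the push came out brisker than the 1.5–2.5 rad/s asked for. I measured about 3.5 rad/s just over a second after letting go, and estimate a peak near 3.7. That is under the limit of 4, but I did not measure the peak itself. I let the rotor slow to about 1.3 rad/s before going over the mark.
- **Tracking:** the probe followed the mark from about 22 s to 33 s, with its foot about 20 mm above it.
    - In the first stretch (to 27.5 s) my slow-down model drifted, and a camera check then found the probe about 12° (22 mm) ahead, just inside the 25 mm limit.
    - I corrected the model and tracked on to about 33 s. A check at 30.1 s then showed about 3°. The model put the speed at about 0.45 rad/s when I lifted off.
    - One overhead check at 25 s failed because the arm hid the mark and knob.
- **End state:** the wrist camera shows the probe upright and released on the cork, about 1 mm from the pad's centre. The arm is clear and the rotor is still turning slowly on its own. The other things were not touched as far as I could see, but I did not re-measure their positions.

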